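# Hold a sample tube slanted over the reader

## Robot

A 6-joint arm with a two-finger parallel gripper is mounted at the origin on a cart in front of the work surface, level with it; the furniture and walls round the work are solid. World frame = base frame: x ahead of the robot, y to its left, z up, the work surface at z = 0. Lengths are in m, angles in degrees, forces in N, time in s.
With the tool pointing down it reaches from about 0.325 to 0.85 m from the base axis. Payload 15.5 kg.
Tool frame: the origin (TCP) lies midway between the tips of the shut fingers; the grasp point (between the pads) lies 19 mm behind it; y points along the fingers, x is the direction in which the jaws open and shut, and the axes are right-handed (so a half turn about y gives the same grasp; the last joint's range is limited). The gripper opens to 91 mm and grips with 3 to 60 N. Pads are 32 mm wide; open, the fingers measure 118 mm over their backs; the gripper's body (76 mm by 178 mm) begins 60 mm behind the grasp point.
Start: joints at [62.137, 28.281, 77.091, -0, 74.628, -5.472], TCP at [0.238, 0.578, 0.214] pointing down, gripper open.
Joint ranges: [-166.48, 166.48], [-47.26, 123.95], [12.59, 153.08], [-70.14, 250.14], [6.76, 159.57], [-176.63, 176.63]. Speed limits (degrees/s): [108.29, 108.29, 147.25, 172.46, 172.46, 172.46].

## Interface

Orientations are given as a 3x3 rotation matrix whose columns are the frame's x, y, z axes.
In Python, from bench import ctrl gives the robot as it stands. The module is installed in compiled form; this text tells all that it offers. Calls block until the motion is done:
- ctrl.goto(position, orientation): joint-space move of the TCP to a pose.
- ctrl.move_l(position, vel=0.15, ori=None, contact_N=None): straight line of the TCP; ori=None keeps the orientation; vel is the mean speed in m/s. With contact_N (N) it stops when the force on the tool has changed by that much, and returns True; else False.
- ctrl.movej(angles): joint-space move.
- ctrl.command_gripper(opening): opening from 0.0 (shut) to 1.0 (fully open); the grip force is fixed at half the most; returns when the fingers have stopped.
- ctrl.sleep(seconds).
- ctrl.ik(position, orientation): joint angles nearest the present ones, or None.
- ctrl.read_camera(name): name is "side" or "top"; returns the picture (384x512x3 uint8, blue, green, red); there is no depth.
- ctrl.camera_params(name): a dict with "fx", "fy", "cx", "cy" (pixels), "pose" (4x4, takes a point from camera to world coordinates). Camera axes: x right, y up, looking along -z (the intrinsics and any distortion apply to the point x, -y, -z); pixel columns grow to the right and rows downward; lengths in m; the calibration is good to about 2 mm. A picture is of the moment at which its call begins. camera_params takes no time and is no camera call.
A pose or a line that the arm cannot do raises ctrl.MotionError and nothing moves.
- ctrl.sign_off(): hands the job in, once; it reports no verdict.
Readings, each from a call of its own:
- ctrl.current_t(): time.
- ctrl.current_q(): joint angles.
- ctrl.current_dq(): joint speeds.
- ctrl.current_effort(): joint torques, N m.
- ctrl.current_tool_pos(): TCP position.
- ctrl.current_eef_rot(): TCP orientation.
- ctrl.current_contact_force(): force on the tool from outside, world axes, zero at the start.
- ctrl.current_wrist_torque(): the same for the moment, N m.
- ctrl.current_grip_width(): opening from 0.0 (shut) to 1.0 (fully open).
Only numpy, scipy, OpenCV 4.12 (cv2) and the standard library are available. Lean on these libraries where they do the work, as an engineer would, in place of code of your own. Each camera call takes 0.05 s, during which the arm holds its last target. There are 200 camera calls.

## Task

Draw the red-stoppered sample tube up out of the white rack and show it to the black reader: lean the tube over until it slants at least 60 degrees from upright (anything from there to lying level, foot end not above the stopper) and hold its middle right above the centre of the reader, some 10 to 20 cm above the reader's face. Leave the rack, the two purple-stoppered tubes and the bottles undisturbed. Finish while still holding the tube there, still and gripped; do not put it down or let go.

Things in the scene. Friction and masses are not known exactly. Their poses are not given: they have to be found in the camera images.
- red_tube: stoppered sample tube standing upright in the rack, 89 mm tall: white-labelled barrel 12.6 mm in diameter up to 72 mm, then a RED stopper 15.2 mm in diameter from 72 to 89 mm, the widest part. Origin at the centre of its foot, z along the tube to the stopper. Loose, about 14 g. This is the tube to take; any of the three occupied rack places may be its own
- red_tube_mid (a point): the middle of the red-stoppered tube, on its axis, 44.5 mm above its foot
- red_tube_top (a point): the top centre of the red stopper, 89 mm above the tube's foot
- purple_tube_1: stoppered sample tube standing upright in the rack, 89 mm tall: white-labelled barrel 12.6 mm in diameter up to 72 mm, then a purple stopper 15.2 mm in diameter from 72 to 89 mm, the widest part. Origin at the centre of its foot, z along the tube to the stopper. Loose, about 14 g; leave it in the rack
- purple_tube_2: stoppered sample tube standing upright in the rack, 89 mm tall: white-labelled barrel 12.6 mm in diameter up to 72 mm, then a purple stopper 15.2 mm in diameter from 72 to 89 mm, the widest part. Origin at the centre of its foot, z along the tube to the stopper. Loose, about 14 g; leave it in the rack
- rack: loose white tube rack, 86 x 290 x 62 mm, 0.5 kg, origin at the centre of its underside. Tubes stand in 17 mm square holes of the top sheet, feet on an inner shelf 32 mm above the worktop, 59 mm sticking out, upright within a few degrees. Occupied places in the rack's x, y (mm): (27, 61), (0.5, 0), (-25.5, -91.5). Tubes slide up and out freely; room for fingers is along the rack's y
- reader: black oval reader puck, 108 x 66 x 20 mm, lying fixed on the white and blue hub box; origin at the centre of its underside, 52 mm above the worktop
- reader_face (a point): centre of the reader's upper face, 72 mm above the worktop
- hub: white and blue hub box, 120 x 148 x 52 mm, fixed on the worktop under the reader; origin at the centre of its underside. Tall dark blue analysers, over 300 mm high, stand fixed to the left behind it (right edge near y = 0.22 m, front near x = 0.47 m) and to the right of the rack: pass in front of them
- blue_bottle: blue bottle with white cap, 60 mm in diameter, 145 mm tall, standing at the back; origin at the centre of its foot
- red_bottle: red bottle with white cap, 60 mm in diameter, 145 mm tall, standing at the back; origin at the centre of its foot
- saline_bottle: clear white bottle with blue cap, 64 mm in diameter, 165 mm tall, standing at the back; origin at the centre of its foot
There are look-alikes about, which are no part of the job. What is shaped like the blue_bottle but green or turquoise is not meant.

How it is judged (in metres and radians):
On the way:
1. the red-stoppered tube is drawn out: its foot is above the rack's top and the fingers hold it (height (world z) of red_tube above 0.075 m and contact force between the fingers and red_tube above 0.5 N), for 0.1 s.
At the end, for the whole second after the job is handed in: The fingers alone hold the red-stoppered tube still, 55 to 96 degrees from upright, its middle within 40 mm sideways of the reader's centre and 80 to 220 mm above its face, both tube ends over 90 mm above the worktop; rack, purple tubes and bottles upright in place (angle between red_tube's own z axis and vertical between 0.96 and 1.68 rad and horizontal distance between red_tube_mid and reader_face below 0.04 m and z of red_tube_mid in the frame of reader_face between 0.08 and 0.22 m and height (world z) of each of red_tube, red_tube_top above 0.09 m and contact force between the fingers and red_tube above 0.5 N and contact force between red_tube and rack below 0.05 N and contact force between red_tube and reader below 0.05 N and contact force between red_tube and hub below 0.05 N and linear speed of red_tube below 0.03 m/s and angular speed of red_tube below 0.3 rad/s and angle between rack's own z axis and vertical below 0.1 rad and angle between each of purple_tube_1, purple_tube_2, blue_bottle, red_bottle, saline_bottle's own z axis and vertical below 0.3 rad and distance between each of purple_tube_1, purple_tube_2 and rack below 0.12 m); the arm keeps its last pose, push and grip.
It fails at once if the rack is shifted by more than 40 mm (distance of rack from where it was at the start of the episode above 0.04 m).
It fails at once if a purple-stoppered tube is shifted by more than 40 mm or lifted out (distance of any of purple_tube_1, purple_tube_2 from where it was at the start of the episode above 0.04 m or height (world z) of any of purple_tube_1, purple_tube_2 above 0.062 m).
It fails at once if a bottle is shifted by more than 30 mm (distance of any of blue_bottle, red_bottle, saline_bottle from where it was at the start of the episode above 0.03 m).
It also fails if it takes over 35 s, if anything falls off the work surface, if the arm or the gripper's body presses on something with over 40 N, if the wrist force passes 120 N, or if a joint passes its speed limit or range.

## Working session

There is one attempt and no reset: what is moved stays moved. The work goes in short steps, each a Python script; the robot and the scene stay as the last script left them, time stands still between calls to the robot, and variables do not carry over. Pictures are saved under pics/ and viewed, on a budget of 10 in all, crops included, one or two more only if the job needs it, and the job is handed in when it is done.

```bash
mkdir -p pics && python3 - <<'E'
from bench import ctrl
import cv2,numpy as np
np.set_printoptions(precision=4,suppress=True)
for n in("side","top"):
    im=ctrl.read_camera(n);cv2.imwrite(f"pics/{n}0.png",im);p=ctrl.camera_params(n);print(n,p)
print(ctrl.current_t(),ctrl.current_eef_rot())
E
```

```text
side {'fx': 398.19750246933705, 'fy': 398.19750246933705, 'cx': 258.9533499448077, 'cy': 185.10579592447118, 'pose': array([[ 0.8368,  0.2591, -0.4823,  0.1041],
       [-0.5472,  0.366 , -0.7527, -0.8129],
       [-0.0185,  0.8938,  0.4481,  0.5003],
       [ 0.    ,  0.    ,  0.    ,  1.    ]])}
top {'fx': 471.25746918221415, 'fy': 471.25746918221415, 'cx': 254.0326486714449, 'cy': 197.42193530620978, 'pose': array([[-0.0265,  0.9835, -0.1787,  0.3845],
       [-0.9996, -0.0278, -0.0048, -0.091 ],
       [-0.0097,  0.1785,  0.9839,  1.0804],
       [ 0.    ,  0.    ,  0.    ,  1.    ]])}
0.1 [[ 0.3809 -0.0006 -0.9246]
 [ 0.9246 -0.001   0.3809]
 [-0.0011 -1.      0.0001]]
```

View pics/side0.png

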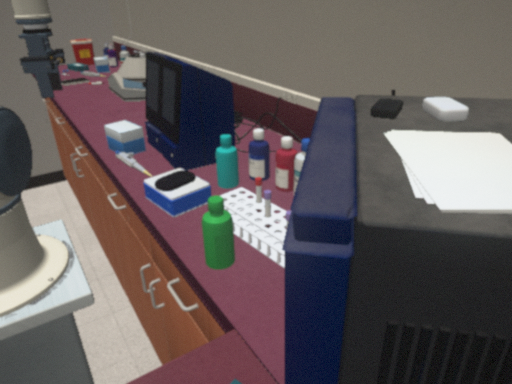

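View pics/top0.png

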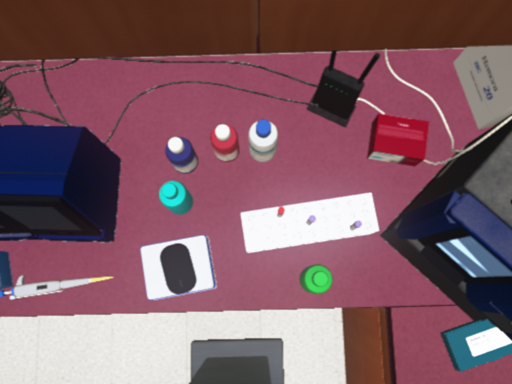

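The side view shows the red stopper near (259,182), the reader at (175,180) and the left purple at (267,196). The top view shows the red stopper at (281,211), purples at (311,219) and (355,225), the reader at (178,268) and the rack spanning (241..379, 194..250). The green and turquoise bottles are look-alikes.

```bash
cat > h.py <<'E'
from bench import ctrl
import cv2,numpy as np
np.set_printoptions(precision=4,suppress=True)
def ray(n,uv):
    p=ctrl.camera_params(n);T=p["pose"]
    d=T[:3,:3]@np.array([(uv[0]-p["cx"])/p["fx"],-(uv[1]-p["cy"])/p["fy"],-1]);return T[:3,3],d/np.linalg.norm(d)
def plane(n,uv,z):
    o,d=ray(n,uv);return o+d*(z-o[2])/d[2]
def tri(a,b):
    o1,d1=ray("side",a);o2,d2=ray("top",b)
    s=np.linalg.lstsq(np.c_[d1,-d2],o2-o1,rcond=None)[0]
    p,q=o1+s[0]*d1,o2+s[1]*d2
    return (p+q)/2,np.linalg.norm(p-q)
def blobs(im,kind,box,amin=6):
    h=cv2.cvtColor(im,cv2.COLOR_BGR2HSV).astype(int);H,S,V=h[...,0],h[...,1],h[...,2]
    m={"red":((H<8)|(H>172))&(S>140)&(V>90),"purple":(H>115)&(H<150)&(S>50)&(V>70),"dark":(V<60),
       "white":(S<60)&(V>140)}[kind].astype(np.uint8)
    k=np.zeros_like(m);x0,y0,x1,y1=box;k[y0:y1,x0:x1]=m[y0:y1,x0:x1]
    n,l,st,c=cv2.connectedComponentsWithStats(k)
    return [(c[i],st[i],l==i) for i in range(1,n) if st[i][4]>=amin]
E
python3 - <<'E'
from h import *
S,T=cv2.imread("pics/side0.png"),cv2.imread("pics/top0.png")
for n,im,k,b in[("side",S,"red",(248,170,270,215)),("top",T,"red",(265,200,295,225)),("side",S,"purple",(255,180,285,225)),("top",T,"purple",(295,205,370,240)),("side",S,"dark",(145,165,210,195)),("top",T,"dark",(145,238,212,298)),("top",T,"white",(236,188,384,256))]:
    for c,st,m in blobs(im,k,b): print(n,k,c,st)
r=max(blobs(T,"dark",(145,238,212,298)),key=lambda b:b[1][4]);s=max(blobs(S,"dark",(145,165,210,195)),key=lambda b:b[1][4])
print("reader tri",tri(s[0],r[0]),"plane",plane("top",r[0],.072))
w=blobs(T,"white",(236,188,384,256),1000)[0][2].astype(np.uint8)
box=cv2.boxPoints(cv2.minAreaRect(cv2.findNonZero(w)));B=np.array([plane("top",p,.062) for p in box]);print(box,B,B.mean(0),np.linalg.norm(np.diff(B,axis=0),axis=1))
a=[cv2.resize(S[160:270,190:320],None,fx=5,fy=5,interpolation=cv2.INTER_CUBIC)]
cv2.imwrite("pics/c1.png",a[0])
cv2.imwrite("pics/c2.png",cv2.resize(T[185:300,140:290],None,fx=5,fy=5,interpolation=cv2.INTER_CUBIC))
E
```

```text
side red [257.9167 180.7222] [255 178   7   7  36]
top red [280.76 210.04] [279 207   5   7  25]
side purple [267.0536 193.8036] [264 190   7   9  56]
top purple [311.5806 218.5484] [309 216   6   6  31]
top purple [357.3235 223.5882] [354 221   7   6  34]
side dark [176.499  178.2043] [156 165  45  25 509]
top dark [172.0435 246.5217] [163 244  19   8  23]
top white [308.7992 222.4541] [ 240  192  140   61 5558]
reader tri (array([0.4514, 0.1021, 0.048 ]), np.float64(0.03491275336977478)) plane [0.466  0.0921 0.072 ]
[[239.1792 211.6647]
 [373.1618 191.052 ]
 [379.5896 232.8324]
 [245.6069 253.4451]] [[ 0.5388 -0.0527  0.062 ]
 [ 0.5763 -0.3479  0.062 ]
 [ 0.4841 -0.3552  0.062 ]
 [ 0.4476 -0.0646  0.062 ]] [ 0.5117 -0.2051  0.062 ] [0.2976 0.0925 0.2929]
```

View pics/c1.png

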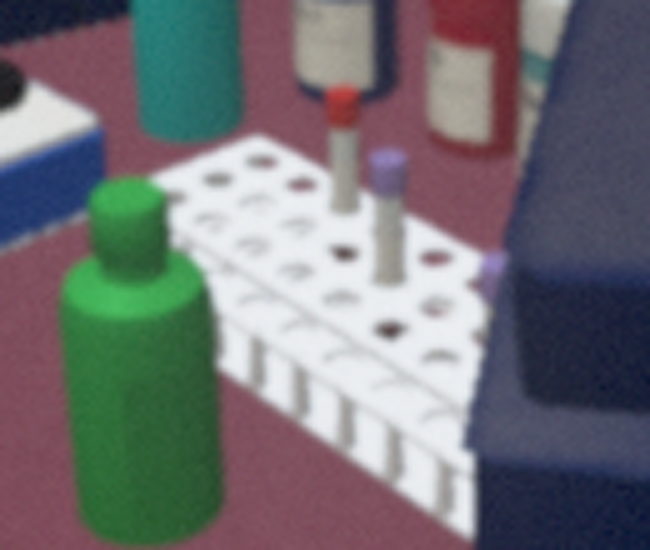

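View pics/c2.png

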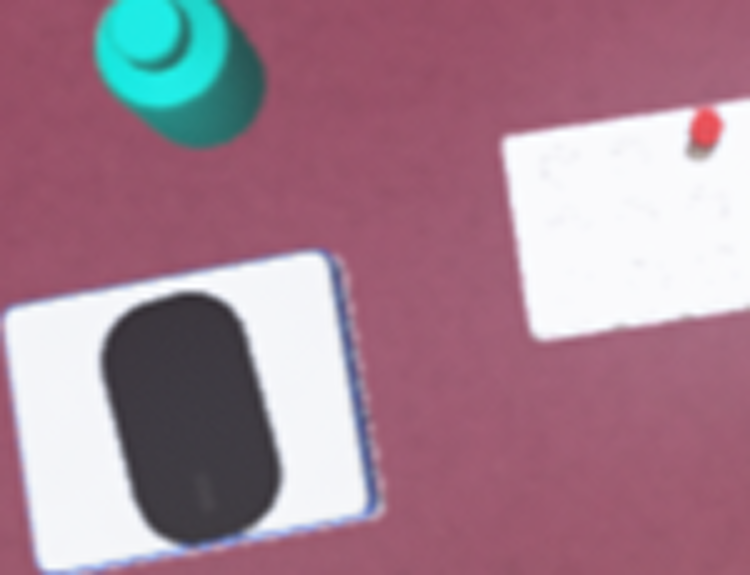

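The crops confirm the picture: the red tube is in the back row at the rack's left side, nearest the reader. The reader spans about (160..197, 243..294) in the top view, and the mask split it, so I'll raise the dark threshold. Next I refine the points and test candidate grasp and final poses by IK.

```bash
sed -i 's/(V<60)/(V<95)\&(S<90)/' h.py && cat >> h.py <<'E'
def rot(point,jaw):
    y=point/np.linalg.norm(point);x=jaw-y*(jaw@y);x/=np.linalg.norm(x);return np.c_[x,y,np.cross(x,y)]
E
python3 - <<'E'
from h import *
S,T=cv2.imread("pics/side0.png"),cv2.imread("pics/top0.png")
big=lambda im,k,b:max(blobs(im,k,b),key=lambda q:q[1][4])
s,t=big(S,"dark",(150,167,200,192)),big(T,"dark",(155,238,203,297))
bc=lambda q:np.array([q[1][0]+q[1][2]/2-.5,q[1][1]+q[1][3]/2-.5])
print(s[:2],t[:2],"reader",tri(bc(s),bc(t)),plane("top",bc(t),.072))
F=plane("top",bc(t),.072)
red=tri((258.6,181),(281,210.5));pu=tri((267.05,193.8),(311.6,218.5));p2=plane("top",(357.3,223.6),.112)
print("red",red,"pur",pu,p2)
P=red[0].copy();ry=np.array([-.126,.992,0]);ry/=np.linalg.norm(ry);rx=np.array([ry[1],-ry[0],0])
d=P-pu[0];print("red-purple in rack",d@rx,d@ry,"expect 26.5,61")
for sg in(1,-1):
  for tilt in(0,30,45,60):
    a=np.radians(tilt);pt=rx*np.sin(a)+np.array([0,0,-np.cos(a)])
    Rg=rot(pt,sg*ry);g=np.r_[P[:2],.107];q=ctrl.ik(g+.019*pt,Rg)
    qu=ctrl.ik(g+.019*pt+[0,0,.1],Rg)
    print("grasp",sg,tilt,None if q is None else np.array(q),qu is not None)
    if q is None: continue
    tt=Rg.T@[0,0,1]
    for az in range(0,360,15):
      for psi in range(0,360,15):
        th=np.radians(72);A=np.radians(az);u=np.array([np.sin(th)*np.cos(A),np.sin(th)*np.sin(A),np.cos(th)])
        # base rotation taking z to u then spin about u
        ax=np.cross([0,0,1],u);R0=cv2.Rodrigues(ax/np.linalg.norm(ax)*th)[0]
        Rf=cv2.Rodrigues(u*np.radians(psi))[0]@R0@Rg
        pf=Rf[:,1]
        if pf[2]>-.05: continue
        gf=np.r_[F[:2],.072+.155]+u*(.107-.032-.0445)
        qf=ctrl.ik(gf+.019*pf,Rf)
        if qf is not None: print("   az",az,psi,"point",pf,"jaw",Rf[:,0],np.array(qf).round(0))
E
```

```text
(array([175.4654, 179.5423]), array([156, 167,  44,  24, 520], dtype=int32)) (array([177.7271, 268.2088]), array([ 161,  244,   35,   50, 1279], dtype=int32)) reader (array([0.4232, 0.0797, 0.0609]), np.float64(0.007868588660508697)) [0.4191 0.0792 0.072 ]
red (array([ 0.5321, -0.1419,  0.1115]), np.float64(0.0018463608784641593)) pur (array([ 0.5131, -0.2043,  0.1122]), np.float64(0.0008148723426687305)) [ 0.4995 -0.2978  0.112 ]
red-purple in rack 0.0267771746902908 0.059467054248096604 expect 26.5,61
grasp 1 0 [ -21.1473   31.4189   95.5175   -0.       53.0636 -118.386 ] True
   az 0 0 point [-0.9511  0.     -0.309 ] jaw [-0.0389  0.992   0.1198] [  1.  53.  64.   2. 135. -95.]
   az 0 15 point [-0.9511 -0.     -0.309 ] jaw [-0.117   0.9256  0.3599] [   1.   53.   64.    2.  135. -110.]
   az 0 30 point [-0.9511 -0.     -0.309 ] jaw [-0.187   0.7961  0.5755] [   1.   53.   64.    2.  135. -125.]
   az 0 45 point [-0.9511  0.     -0.309 ] jaw [-0.2443  0.6124  0.7519] [   1.   53.   64.    2.  135. -140.]
   az 0 60 point [-0.9511 -0.     -0.309 ] jaw [-0.285   0.3869  0.877 ] [   
[... 28230 characters left out ...]
7388 -0.5646  0.368 ] [ 23.  15. 104. -27.  62.  76.]
   az 60 45 point [-0.0039 -0.2407 -0.9706] jaw [ 0.8372 -0.5316  0.1284] [ 16.  16.  98. -14.  70.  54.]
   az 60 60 point [-0.1995 -0.1273 -0.9716] jaw [ 0.8786 -0.4623 -0.1198] [10. 20. 92. -5. 80. 38.]
   az 60 75 point [-0.3978 -0.0334 -0.9169] jaw [ 0.8601 -0.3615 -0.3599] [ 6. 26. 86.  0. 92. 26.]
   az 60 90 point [-0.5851  0.0347 -0.8102] jaw [ 0.783  -0.2361 -0.5755] [  3.  32.  79.   4. 104.  17.]
   az 60 105 point [-0.7488  0.0724 -0.6589] jaw [ 0.6525 -0.0946 -0.7519] [  2.  39.  74.   6. 115.   9.]Traceback (most recent call last):
  File "<stdin>", line 29, in <module>
ValueError: time passes only in moves, steps and waits
```

The measurements agree with the text:

| Check | Measured | Expected |
|---|---|---|
| Red stopper centre | (0.532, -0.142, 0.1115) | z 0.1125 |
| Red-to-purple offset in the rack | 26.8 / 59.5 mm | 26.5 / 61 mm |
| Red tube from rack outline | (0.531, -0.141) | agrees with the above |
| Reader centre (top view) | (0.419, 0.079) | two-view (0.423, 0.080, 0.061); height is 11 mm under the text's face, rays 8 mm apart, coarse but enough for the ±40 mm tolerance |

Plan: grasp with the tool tilted 30° forward and the jaws along the rack's y. Lift, then rotate the tool back about the jaw axis so the tube slants about 70°.

```bash
cat >> h.py <<'E'
ry=np.array([-.126,.992,0]);ry/=np.linalg.norm(ry);Z=np.array([0,0,1.])
def tool(t,jaw=-ry):  # tilt t deg forward, jaw along -ry
    f=np.cross(Z,jaw);a=np.radians(t);return rot(f*np.sin(a)-Z*np.cos(a),jaw)
RED=np.array([.5318,-.1416]);RD=np.array([.4195,.0792]);Rg=tool(30)
G=np.r_[RED,.107]+.019*Rg[:,1]
E
python3 - <<'E'
from h import *
print(Rg)
ctrl.command_gripper(.5)
ctrl.move_l([.27,.32,.3],vel=.25)
ctrl.goto([.40,-.02,.32],tool(0)); print(ctrl.current_q())
ctrl.goto(G+[0,0,.085],Rg)
print(ctrl.current_t(),ctrl.current_q(),ctrl.current_tool_pos(),G,ctrl.current_grip_width())
a=ctrl.read_camera("side");b=ctrl.read_camera("top")
cv2.imwrite("pics/pre.png",np.hstack([cv2.resize(a[110:270,180:330],(400,427)),cv2.resize(b[130:290,210:360],(400,427))]))
E
```

```text
[[ 0.126   0.496   0.8591]
 [-0.992   0.063   0.1091]
 [ 0.     -0.866   0.5   ]]
[-11.3393   3.512   95.9973   0.0092  80.515   71.2836]
4.65 [-32.4024  18.1253 113.1935  38.8898  30.6673  19.4931] [ 0.5415 -0.1394  0.176 ] [ 0.5412 -0.1404  0.0905] 0.4970228547813201
```

View pics/pre.png

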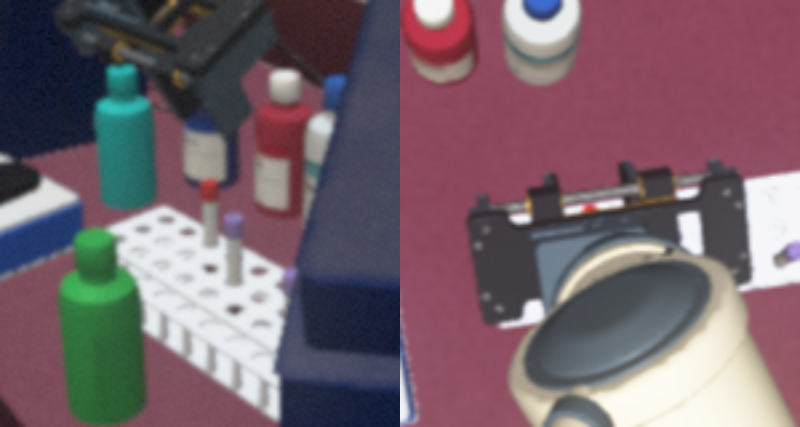

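The scene is undisturbed. In the top crop the red stopper shows at (590,208) between the two fingers at x≈545 and 655. I descend with contact detection, grip and lift.

```bash
python3 - <<'E'
from h import *
hit=ctrl.move_l(G,vel=.06,contact_N=5)
print(hit,ctrl.current_tool_pos(),G)
if not hit:
    ctrl.command_gripper(0.0);print("w",ctrl.current_grip_width()*91,ctrl.current_contact_force())
    ctrl.move_l(G+[0,0,.11],vel=.08)
    print("w",ctrl.current_grip_width()*91,ctrl.current_tool_pos(),ctrl.current_contact_force())
print(ctrl.current_t())
a=ctrl.read_camera("side");b=ctrl.read_camera("top")
cv2.imwrite("pics/lift.png",np.hstack([cv2.resize(a[110:270,180:330],(400,427)),cv2.resize(b[130:290,210:360],(400,427))]))
E
```

```text
False [ 0.5413 -0.1405  0.0907] [ 0.5412 -0.1404  0.0905]
w 14.588958928266445 [ 0.2392  0.294  -0.702 ]
w 13.967285582829152 [ 0.541  -0.1403  0.2001] [-0.3491  0.4414  0.4708]
8.4333
```

View pics/lift.png

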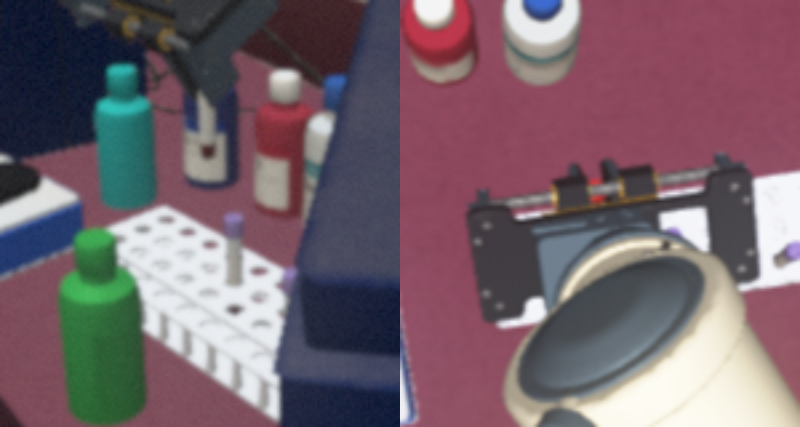

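The tube hangs upright in the fingers: in the side crop it spans (205,95)-(208,155) and its rack hole is empty. The purple tubes and rack are unmoved. Now I carry it in front of the turquoise bottle and tilt it back over the reader.

```bash
python3 - <<'E'
from h import *
az=np.arctan2(RD[1],RD[0]);jaw=np.array([np.sin(az),-np.cos(az),0])
f=np.cross(Z,jaw);sl=np.radians(71);u=np.sin(sl)*f+np.cos(sl)*Z
Rf=tool(30-71,jaw)
Tf=np.r_[RD,.072+.15]+.0305*u+.019*Rf[:,1]
ctrl.move_l([.45,-.06,.27],vel=.15,ori=tool(10))
print(ctrl.current_q(),ctrl.ik(Tf,Rf))
ctrl.move_l(Tf,vel=.08,ori=Rf)
ctrl.sleep(.5)
print(ctrl.current_t(),ctrl.current_q(),ctrl.current_tool_pos(),Tf,"w",ctrl.current_grip_width()*91,ctrl.current_contact_force())
a=ctrl.read_camera("side");b=ctrl.read_camera("top")
cv2.imwrite("pics/fin_s.png",a);cv2.imwrite("pics/fin_t.png",b)
cv2.imwrite("pics/fin.png",np.hstack([cv2.resize(a[90:250,110:260],(400,427)),cv2.resize(b[170:310,120:270],(400,373)) if 0 else cv2.resize(b[160:320,120:270],(400,427))]))
E
```

```text
[-18.5836   6.0677 102.3361   4.8986  62.665   62.2795] [  5.6232  36.8145  74.6962  -3.5216 109.3443  85.0028]
12.1667 [  5.6219  36.8126  74.6993  -3.5222 109.3435  85.0022] [0.4356 0.0822 0.2176] [0.4356 0.0822 0.2176] w 14.239015366096561 [ 0.0902  0.469  -0.0175]
```

View pics/fin.png

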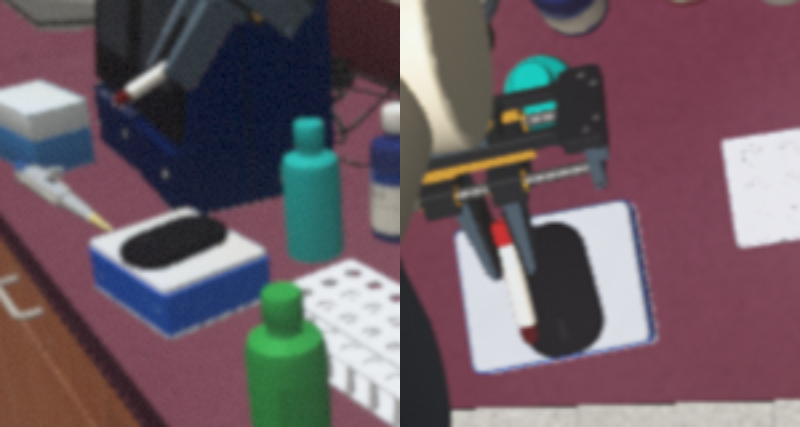

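The tube is held slanting over the reader, foot low and towards the robot. In the top crop the foot is at (530,335) and the stopper's outer end at (498,222). In the side crop the foot is at (121,98). I triangulate the foot and check the slant against the seen stopper.

```bash
python3 - <<'E'
from h import *
foot,g=tri((110+121*.375,90+98*.375),(120+130*.375,160+337*.375))
print("foot",foot,g)
o,d=ray("top",(120+98*.375,160+222*.375))
# point on the stopper ray 89 mm from the foot (higher solution)
w=o-foot;b=w@d;s=-b-np.array([1,-1])*np.sqrt(b*b-w@w+.089**2)
for k in s:
    t=o+k*d;u=(t-foot)/.089;print("top",t,"slant",np.degrees(np.arccos(u[2])),"mid",(t+foot)/2,"off",np.linalg.norm((t+foot)[:2]/2-RD))
sg,q=np.array([.4195,.0792]),ctrl.current_eef_rot()
print("expected slant from tool 71; nominal mid",np.r_[RD,.222],"w",ctrl.current_grip_width()*91)
E
```

```text
foot [0.3844 0.0722 0.2093] 0.0036963899002429197
top [0.4573 0.0849 0.2587] slant 56.24799924388468 mid [0.4209 0.0786 0.234 ] off 0.0015057519961288123
top [0.4641 0.1013 0.1823] slant 107.64518715576072 mid [0.4242 0.0867 0.1958] off 0.008910539669975752
expected slant from tool 71; nominal mid [0.4195 0.0792 0.222 ] w 14.234192871410764
```

The position checks out, but the slant estimate from that ray is ill-conditioned: 56° against 71° from the tool. I get the axis direction from the two image lines instead.

```bash
python3 - <<'E'
from h import *
def barrel(n,im,box):
    h=cv2.cvtColor(im,cv2.COLOR_BGR2HSV);m=np.zeros(im.shape[:2],np.uint8);x0,y0,x1,y1=box
    m[y0:y1,x0:x1]=(h[y0:y1,x0:x1,2]>130)&(h[y0:y1,x0:x1,1]<70);n_,l,st,c=cv2.connectedComponentsWithStats(m)
    i=1+np.argmax(st[1:,4]);vx,vy,x,y=cv2.fitLine(cv2.findNonZero((l==i).astype(np.uint8)),cv2.DIST_L2,0,.01,.01).ravel()
    print(n,st[i],vx,vy,x,y);r=[ray(n,(x+s*vx,y+s*vy))[1] for s in(-10,10)];return np.cross(*r)
S,T=cv2.imread("pics/fin_s.png"),cv2.imread("pics/fin_t.png")
def man(n,a,b): return np.cross(ray(n,a)[1],ray(n,b)[1])
ns=barrel("side",S,(150,108,175,132));nt=barrel("top",T,(155,250,171,285))
mt=man("top",(168.75,286.4),(156.75,243.2));ms=man("side",(155.4,126.8),(171.9,115.5))
for x,y in((ns,nt),(ns,mt),(ms,mt)):
    u=np.cross(x,y);u/=np.linalg.norm(u);u*=np.sign(u[2]);print(u,np.degrees(np.arccos(u[2])))
V=np.hstack([cv2.resize(S[100:140,145:195],(400,320),interpolation=cv2.INTER_NEAREST),cv2.resize(T[240:295,145:200],(320,320),interpolation=cv2.INTER_NEAREST)])
cv2.imwrite("pics/z.png",V)
E
```

```text
side [157 113  16  13  79] 0.812515 -0.5829402 164.27849 119.32912
top [155 252  16  33 374] 0.04947878 0.9987752 161.46524 270.6123
[ 0.8954 -0.037   0.4437] 63.659757859874155
[0.9185 0.1988 0.3419] 70.00610754090607
[0.9259 0.2056 0.3171] 71.51465532551332
```

View pics/z.png

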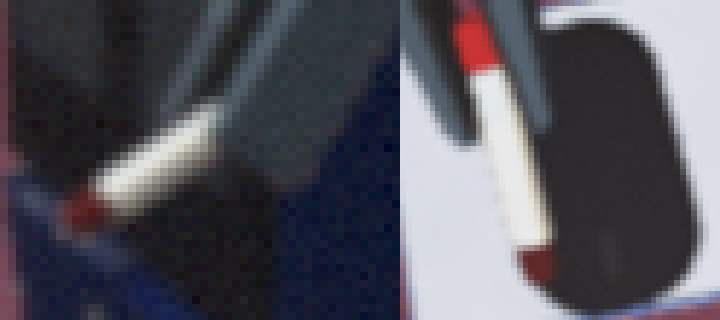

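The zoom shows a clean grip, with the stopper between the fingers at (480,45) and the foot at (537,263) in the top half. The top-view barrel mask had merged with the white hub, so the 63.7° result is invalid. The clean lines give 70-71.5°, matching the tool's 71°. I'm handing in.

```bash
python3 - <<'E'
from h import *
print(ctrl.current_t(),ctrl.current_grip_width()*91,np.abs(ctrl.current_dq()).max());ctrl.sign_off()
E
```

```text
12.2667 14.234192871410764 0.09279245484645861
the job is handed in; nothing more can be done
```

I drew the red-stoppered tube out of the rack, leaned it over to about 70° and handed the job in at 12.3 s, still gripped and over the reader. The sign-off gives no verdict.

**Last checks that agreed:**
- **Slant:** 70 to 71.5° from the image lines, against 71° from the tool pose.
- **Position:** the tube's middle is within about 2 mm sideways of the measured reader centre. It is 150 mm above the face by the tool pose and about 160 mm by the images.
- **Foot:** triangulated at 0.209 m, as expected.
- **Grip:** jaws steady at 14.2 mm and the arm at rest.
- **Surroundings:** the rack and purple tubes looked unmoved after the lift, but I did not measure them again. In the last pictures only the rack's near end and part of the bottles were in view. No collision showed in the force readings.

**Checks that disagreed:**
- **Slant from other methods:** 56° from a single ray, which was ill-conditioned with the stopper partly hidden, and 63.7° from a barrel mask that had merged with the white hub. I discarded both.
- **Reader height:** my two-view height came out 11 mm below the stated face, with the rays 8 mm apart. I used the stated height there, with the sideways position from the top view.

I viewed eight pictures.

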